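# Kit cut profile lengths into stacking trays and stack the trays on their base

## Robot

A 6-joint arm with a two-finger parallel gripper is mounted at the origin on a cart in front of the work surface, level with it; the furniture and walls round the work are solid. World frame = base frame: x ahead of the robot, y to its left, z up, the work surface at z = 0. Lengths are in m, angles in rad, forces in N, time in s.
With the tool pointing down it reaches from about 0.2 to 0.875 m from the base axis. Payload 3.4 kg.
Tool frame: the origin (TCP) lies between the finger pads; the fingertips stand 25 mm ahead of it and the grasp point (between the pads) lies 6 mm ahead of it (r.nose_length is the z of the fingertips in the tool frame, in m); z points along the fingers, x is the direction in which the jaws open and shut, and the axes are right-handed (so a half turn about z gives the same grasp; the last joint's range is limited). The gripper opens to 94 mm and grips with 3 to 60 N. Pads are 16 mm wide; open, the fingers measure 119 mm over their backs; the gripper's body (75 mm by 177 mm) begins 78 mm behind the grasp point.
Start: joints at [1.048, 0.276, 1.505, -0, 1.361, -0.121], TCP at [0.225, 0.529, 0.23] pointing down, gripper open.
Joint ranges: [-2.89, 2.89], [-0.75, 2.08], [0.22, 2.7], [-1.18, 4.32], [0.11, 2.71], [-2.7, 2.7]. Speed limits (rad/s): [2.57, 2.57, 3.14, 3.14, 3.14, 3.14].

## Interface

Orientations are given as a unit quaternion [w, x, y, z].
In Python, from plant import r, gripper_to, inverse_kinematics, vision, models, telemetry gives the robot as it stands. Calls block until the motion is done:
- r.move_to(position, orientation): joint-space move of the TCP to a pose.
- r.move_l(position, rot=None, vel=0.15, guard=None): straight line of the TCP; rot=None keeps the orientation; vel is the mean speed in m/s. With guard (N) it stops when the force on the tool has changed by that much, and returns True; else False.
- r.movej(angles): joint-space move.
- gripper_to(opening, f_grip=None): finger opening in m; f_grip is the grip in N (None keeps the last); returns when the fingers have stopped.
- r.hold(seconds).
- inverse_kinematics(position, orientation): joint angles nearest the present ones, or None.
- vision.snapshot(name): name is "scene" or "top" or "wrist"; returns the picture (384x512x3 uint8, red, green, blue); there is no depth.
- vision.get_calibration(name): a dict with "fx", "fy", "cx", "cy" (pixels), "position" and "orientation" of the camera in the world. Camera axes: x right, y down, z forward; pixel columns grow to the right and rows downward; lengths in m; the calibration is good to about 2 mm. A picture is of the moment at which its call begins: read the wrist's pose just before it. get_calibration takes no time and is no camera call; for the wrist camera it gives the pose at the moment of the call.
A pose or a line that the arm cannot do raises r.PlanningError and nothing moves.
- r.sign_off(): hands the job in, once; it reports no verdict.
Trained networks look in the newest picture that a camera, given by its name, has taken for a name from the list of things; names that differ only in an ending like _2 or _b are one class to them, and where a whole thing is asked for, a point or a joint stands for the part that bears it (a point fixed in the world has none). Each returns a list of dicts, best first, with "score" (0 to 1); they miss things now and then, are a little off and sometimes report something else, mostly with a low value. They report only what shows in the picture. A call takes as long as a camera call.
- models.boxes_of(thing, camera): "at" ([x, y, z] in m, in world coordinates, good to about 4 mm: the middle of the surface that is visible of it).
- models.regions_of(thing, camera): "pixels" (384x512 bool, what is visible of it).
- models.mark_of(thing, camera): "at" ([x, y, z] in m, in world coordinates, good to about 4 mm: a listed point, or the origin of a listed thing).
Readings, each from a call of its own:
- telemetry.current_t(): time.
- telemetry.current_joints(): joint angles.
- telemetry.current_dq(): joint speeds.
- telemetry.current_joint_efforts(): joint torques, N m.
- telemetry.current_ee_pos(): TCP position.
- telemetry.current_tool_rot(): TCP orientation.
- telemetry.current_wrist_force(): force on the tool from outside, world axes, zero at the start.
- telemetry.current_torque(): the same for the moment, N m.
- telemetry.current_opening(): finger opening in m.
Only numpy, scipy, OpenCV 4.12 (cv2) and the standard library are available. Lean on these libraries where they do the work, as an engineer would, in place of code of your own. Each camera call takes 0.05 s, during which the arm holds its last target.

## Task

Kit the cut profile pieces for transport: put every piece on the bench into a pocket of the row that matches its length, long pieces in a tray's long row and short ones in its short row (any tray will do), and restack the three trays on the stacking base, each foot fully down between the corner lugs below it. Leave the tape measure, the tape roll and the bottle behind the work alone.

Things in the scene. Friction and masses are not known exactly. Their poses are not given: they have to be found in the camera images.
- base_seat (a point): stacking base: dark steel plate 170 x 108 mm bolted to the bench, with low corner blocks and the same flared corner lugs as the trays. Point: middle of the seating plane, 12 mm above the bench; x along the 170 mm side, z up. A seated tray's origin coincides with this point; the lugs rise 10 mm above it.
- stand_seat (a point): feed stand: like the stacking base but raised on a closed sheet-metal pedestal, fixed; the three empty trays arrive stacked on it. Point: middle of its seating plane, 64 mm above the bench; x along its 170 mm side. It ends empty. To the left, beyond y = 0.35, stands a fixed machine 0.19 m high (0.45 m behind x = 0.53); keep clear.
- driver_tip (a point): tip of an electric screwdriver that hangs over the bench behind the work, fixed, hanging straight down: 12 mm thick to 80 mm above this point, 50 mm thick above. Keep wrist and gripper clear of it. (A monitor also hangs behind and to the right: keep out of the space with x over 0.6, y under -0.15 and z over 0.3.)
- tray_a: grey open-sided tray, 170 mm along its x, 108 along y, 0.4 kg (+/-20 %). Origin: centre of its underside, z up. Its foot 154 x 92 x 12 mm drops between the four corners' flared lugs of the base or tray below (they lead in errors up to 4 mm; play 1 mm) and rests on posts with tops at z = 62 mm: stacking pitch 62 mm, either way round. Lug tops at z = 72. The trays start stacked on the stand.
- tray_c: third tray, the same as tray_a.
- tray_b: second tray, the same as tray_a. A steel carrying bar 10 mm thick, 84 mm long along y, top at z = 59 mm, spans each tray at x = +10 mm (a tray above clears it by 3 mm). Row for long pieces on the -x side of the bar, row for short ones on the +x side, two pockets each. Pieces lie on black strips 14 mm wide; corner posts 14 x 12 mm at x +/-73, y +/-44.
- tray_a_grip (a point): where to grip tray_a: middle of its carrying bar (tray x = +10, y = 0, z = 49 mm: 10 mm below the bar's top edge); axes as the tray's, so fingers close along x on the 10 mm bar. The space beside the bar there is free down to 29 mm above the tray's underside (20 mm below this point).
- tray_a_long (a point): middle of tray_a's row for long pieces, at the height of a lying piece's centre (tray x = -38, y = 0, z = 33 mm); axes as the tray's. Its two pockets, each 86 mm along x and 26 mm along y, are centred 25 mm to either side along y. Guides and end walls rise to z = 29 mm; the middle 42 mm of a pocket is open at both sides down to the floor at z = 15 for fingers.
- tray_a_short (a point): middle of tray_a's row for short pieces, at the height of a lying piece's centre (tray x = 48, y = 0, z = 33 mm); axes as the tray's. Its two pockets, each 66 mm along x and 26 mm along y, are centred 25 mm to either side along y. Guides and end walls rise to z = 29 mm; the middle 42 mm of a pocket is open at both sides down to the floor at z = 15 for fingers.
- tray_b_grip (a point): where to grip tray_b: middle of its carrying bar (tray x = +10, y = 0, z = 49 mm: 10 mm below the bar's top edge); axes as the tray's, so fingers close along x on the 10 mm bar. The space beside the bar there is free down to 29 mm above the tray's underside (20 mm below this point).
- tray_b_long (a point): middle of tray_b's row for long pieces, at the height of a lying piece's centre (tray x = -38, y = 0, z = 33 mm); axes as the tray's. Its two pockets, each 86 mm along x and 26 mm along y, are centred 25 mm to either side along y. Guides and end walls rise to z = 29 mm; the middle 42 mm of a pocket is open at both sides down to the floor at z = 15 for fingers.
- tray_b_short (a point): middle of tray_b's row for short pieces, at the height of a lying piece's centre (tray x = 48, y = 0, z = 33 mm); axes as the tray's. Its two pockets, each 66 mm along x and 26 mm along y, are centred 25 mm to either side along y. Guides and end walls rise to z = 29 mm; the middle 42 mm of a pocket is open at both sides down to the floor at z = 15 for fingers.
- tray_c_grip (a point): where to grip tray_c: middle of its carrying bar (tray x = +10, y = 0, z = 49 mm: 10 mm below the bar's top edge); axes as the tray's, so fingers close along x on the 10 mm bar. The space beside the bar there is free down to 29 mm above the tray's underside (20 mm below this point).
- tray_c_long (a point): middle of tray_c's row for long pieces, at the height of a lying piece's centre (tray x = -38, y = 0, z = 33 mm); axes as the tray's. Its two pockets, each 86 mm along x and 26 mm along y, are centred 25 mm to either side along y. Guides and end walls rise to z = 29 mm; the middle 42 mm of a pocket is open at both sides down to the floor at z = 15 for fingers.
- tray_c_short (a point): middle of tray_c's row for short pieces, at the height of a lying piece's centre (tray x = 48, y = 0, z = 33 mm); axes as the tray's. Its two pockets, each 66 mm along x and 26 mm along y, are centred 25 mm to either side along y. Guides and end walls rise to z = 29 mm; the middle 42 mm of a pocket is open at both sides down to the floor at z = 15 for fingers.
- long1_mid (a point): long piece: cut length of 20 x 20 mm slotted aluminium profile, 80 mm long, about 75 g. Point: its centre (10 mm above its underside); x along its length. Starts lying on the bench; may be absent (None).
- long2_mid (a point): long piece: cut length of 20 x 20 mm slotted aluminium profile, 80 mm long, about 75 g. Point: its centre (10 mm above its underside); x along its length. Starts lying on the bench; may be absent (None).
- long3_mid (a point): long piece: cut length of 20 x 20 mm slotted aluminium profile, 80 mm long, about 75 g. Point: its centre (10 mm above its underside); x along its length. Starts lying on the bench; may be absent (None).
- short1_mid (a point): short piece: cut length of 20 x 20 mm slotted aluminium profile, 60 mm long, about 57 g. Point: its centre (10 mm above its underside); x along its length. Starts lying on the bench; may be absent (None).
- short2_mid (a point): short piece: cut length of 20 x 20 mm slotted aluminium profile, 60 mm long, about 57 g. Point: its centre (10 mm above its underside); x along its length. Starts lying on the bench; may be absent (None).
- tape_measure: bystander: tape measure standing, 36x80x62 mm, behind the work; origin at its underside. Leave it alone.
- tape_roll: bystander: roll of tape lying flat, 92 mm across, 19 mm high, behind the work; origin at its underside. Leave it alone. (The bench top ends at x = 0.345 in front and y = -0.075 at the right.)
- threadlock: bystander: small red bottle standing, 34 mm wide, 98 mm high, behind the work; origin at its underside. Leave it alone.

How it is judged:
By the outcome, as a careful person would: the job done as asked, in the order asked, and still so for the second after the job is handed in, with the robot touching nothing.
Of long1, long2, long3, short1, short2 only 3 to 5 are there at a start; the rules pass over those that are not, and their reading is None.
At some moment in a run one of long1, long2, long3, short1, short2 may be knocked a few centimetres aside while the robot is not near it.
It also fails if it takes over 210 s, if anything falls off the work surface, if the arm or the gripper's body presses on something with over 40 N, if the wrist force passes 120 N, or if a joint passes its speed limit or range.

## Working session

There is one attempt and no reset: what is moved stays moved. The work goes in short steps, each a Python script; the robot and the scene stay as the last script left them, time stands still between calls to the robot, and variables do not carry over. Pictures are saved under pics/ and viewed, and the job is handed in when it is done.

```bash
ls -la; mkdir -p pics; python3 - <<'E'
from plant import r, gripper_to, inverse_kinematics, vision, models, telemetry
import cv2, numpy as np
print(telemetry.current_t())
for n in ("scene","top","wrist"):
    im=vision.snapshot(n); cv2.imwrite(f"pics/{n}0.png",im[:,:,::-1])
    c=vision.get_calibration(n); print(n,{k:np.round(v,3).tolist() for k,v in c.items()})
for n in ("base_seat","stand_seat","driver_tip","tray_a","tray_a_grip","long1_mid","short1_mid","tape_measure","tape_roll","threadlock"):
    for cam in ("scene","top"):
        print(n,cam,[(np.round(d["at"],3).tolist(),round(float(d["score"]),2)) for d in models.mark_of(n,cam)])
print(telemetry.current_t(),telemetry.current_tool_rot())
E
```

```text
total 12
drwxr-xr-x  3 agent agent 4096 Dec  6 18:01 .
drwxr-xr-x 23 root  root  4096 Dec  6 18:01 ..
drwxr-xr-x  2 agent agent 4096 Dec  6 18:01 pics
0.0
scene {'fx': 387.188, 'fy': 387.188, 'cx': 258.868, 'cy': 184.092, 'position': [0.334, -0.342, 0.829], 'orientation': [-0.34, 0.907, -0.233, 0.087]}
top {'fx': 491.546, 'fy': 491.546, 'cx': 251.732, 'cy': 184.717, 'position': [0.493, 0.126, 1.294], 'orientation': [-0.029, 0.712, -0.701, 0.039]}
wrist {'fx': 303.206, 'fy': 303.206, 'cx': 254.113, 'cy': 192.244, 'position': [0.161, 0.555, 0.383], 'orientation': [0.1, 0.828, 0.548, 0.065]}
base_seat scene [([0.585, 0.217, 0.012], 0.76), ([0.572, -0.015, 0.219], 0.51), ([0.43, 0.222, 0.011], 0.34)]
base_seat top []
stand_seat scene [([0.433, 0.045, 0.011], 0.72)]
stand_seat top []
driver_tip scene [([0.719, 0.12, 0.291], 0.97), ([0.569, 0.018, 0.069], 0.5)]
driver_tip top [([0.723, 0.117, 0.293], 0.56)]
tray_a scene [([0.564, 0.02, 0.186], 0.75), ([0.57, 0.017, 0.067], 0.66)]
tray_a top [([0.436, 0.043, 0.012], 0.72), ([0.572, 0.018, 0.187], 0.57)]
tray_a_grip scene []
tray_a_grip top []
long1_mid scene [([0.435, 0.044, 0.01], 0.83), ([0.565, -0.025, 0.098], 0.21)]
long1_mid top []
short1_mid scene [([0.433, 0.225, 0.01], 0.58)]
short1_mid top [([0.435, 0.22, 0.006], 0.76)]
tape_measure scene [([0.732, 0.241, 0.002], 0.86), ([0.562, 0.023, 0.121], 0.51), ([0.436, 0.047, 0.008], 0.21), ([0.717, 0.117, 0.287], 0.16)]
tape_measure top [([0.735, 0.237, 0.002], 0.61)]
tape_roll scene [([0.744, 0.015, -0.002], 0.9)]
tape_roll top [([0.743, 0.016, -0.002], 0.95)]
threadlock scene [([0.745, 0.169, 0.001], 0.59)]
threadlock top [([0.745, 0.167, 0.002], 0.73)]
1.15 [-2.08908831e-05  8.33985368e-01  5.51786557e-01  3.65564968e-05]
```

View pics/scene0.png

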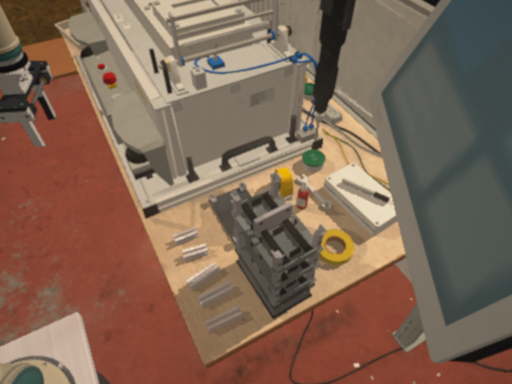

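View pics/top0.png

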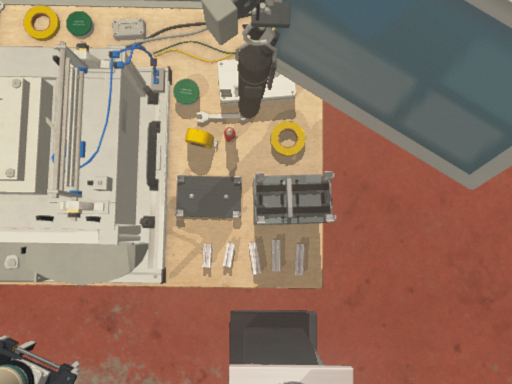

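View pics/wrist0.png

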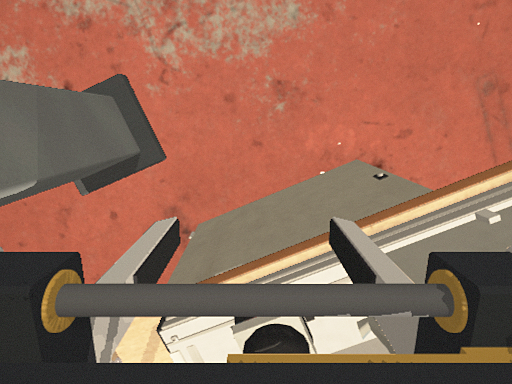

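Five pieces lie in front: two short ones at top-image cols 207 and 229, and three long ones at cols 255, 276 and 299, all near row 255. The empty base is at about (208,197). The tray stack is at about (293,199), with its bar left of the tray centre, so tray +x should point to world +y. Next I take wrist views from above.

```bash
cat > h.py <<'E'
from plant import r, gripper_to, inverse_kinematics, vision, models, telemetry
import cv2, numpy as np
from scipy.spatial.transform import Rotation as R
def q_of(th):  # tool down, tool x at world angle th
    return [0,np.cos(th/2),np.sin(th/2),0]
def Rc(c):
    w,x,y,z=c["orientation"]; return R.from_quat([x,y,z,w]).as_matrix()
def unproj(c,uv,z):
    uv=np.atleast_2d(np.asarray(uv,float))
    d=np.c_[(uv[:,0]-c["cx"])/c["fx"],(uv[:,1]-c["cy"])/c["fy"],np.ones(len(uv))]@Rc(c).T
    p=np.asarray(c["position"]); s=(z-p[2])/d[:,2]
    return p+d*s[:,None]
def proj(c,P):
    P=np.atleast_2d(P); d=(P-np.asarray(c["position"]))@Rc(c)
    return np.c_[d[:,0]/d[:,2]*c["fx"]+c["cx"],d[:,1]/d[:,2]*c["fy"]+c["cy"]]
def snap(cam,name):
    c=vision.get_calibration(cam); im=vision.snapshot(cam)
    cv2.imwrite(f"pics/{name}.png",im[:,:,::-1]); return c,im
def show(f,n,cam,k=6):
    out=f(n,cam); print(n,cam,[(np.round(d["at"],4).tolist(),round(float(d["score"]),2)) for d in out[:k]]); return out
E
python3 - <<'E'
from h import *
p=telemetry.current_ee_pos(); print(p)
r.move_l([p[0],p[1],0.36],vel=0.25)
q=q_of(np.pi/2)
for t in (q,q_of(-np.pi/2)): print(inverse_kinematics([0.45,0.13,0.40],t))
r.move_to([0.45,0.13,0.40],q)
c,im=snap("wrist","w1"); print({k:np.round(v,3).tolist() for k,v in c.items()})
for n in ("long1_mid","short1_mid","tray_a","tray_a_grip","base_seat","stand_seat"): show(models.mark_of,n,"wrist")
print(telemetry.current_t(),telemetry.current_ee_pos())
E
```

```text
[0.2248883  0.52922912 0.23050018]
[ 1.32521209e-01  6.00998323e-02  1.36830037e+00 -4.44089210e-16
  1.71319245e+00 -1.43827512e+00]
[ 1.32521209e-01  6.00998323e-02  1.36830037e+00 -4.44089210e-16
  1.71319245e+00  1.70331754e+00]
{'fx': 303.206, 'fy': 303.206, 'cx': 254.113, 'cy': 192.244, 'position': [0.381, 0.13, 0.553], 'orientation': [0.084, 0.702, 0.702, 0.085]}
long1_mid wrist [([0.4347, 0.0454, 0.0099], 0.84)]
short1_mid wrist [([0.4301, 0.222, 0.005], 0.87), ([0.4376, 0.1651, 0.0108], 0.34)]
tray_a wrist [([0.5682, 0.0209, 0.1874], 0.98)]
tray_a_grip wrist [([0.5843, 0.2204, 0.0141], 0.7)]
base_seat wrist [([0.5831, 0.2228, 0.0129], 0.95)]
stand_seat wrist []
3.85 [0.44995097 0.13038952 0.39995862]
```

View pics/w1.png

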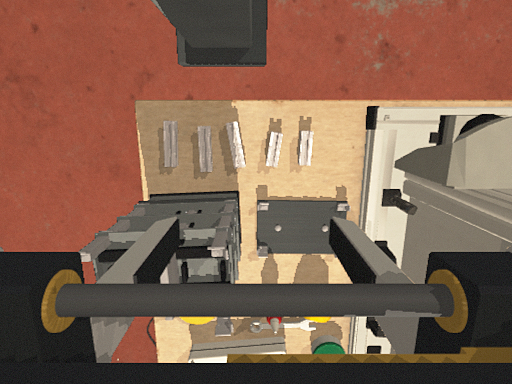

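```bash
python3 - <<'E'
from h import *
q=q_of(np.pi/2)
r.move_to([0.585,0.03,0.42],q)
c,im=snap("wrist","w2"); cv2.imwrite("pics/w2b.png",cv2.resize(im[:,:,::-1],None,fx=1.5,fy=1.5))
for n in ("tray_a","tray_a_grip","tray_a_long","tray_a_short"): show(models.mark_of,n,"wrist")
r.move_to([0.585,0.20,0.36],q)
c,im=snap("wrist","w3"); cv2.imwrite("pics/w3b.png",cv2.resize(im[:,:,::-1],None,fx=1.5,fy=1.5))
for n in ("base_seat",): show(models.mark_of,n,"wrist")
print(telemetry.current_t(),telemetry.current_ee_pos())
E
```

```text
tray_a wrist [([0.5689, 0.0212, 0.1873], 0.88)]
tray_a_grip wrist [([0.4298, 0.0443, 0.0127], 0.54)]
tray_a_long wrist [([0.7419, 0.1664, 0.0006], 0.47)]
tray_a_short wrist []
base_seat wrist [([0.5853, 0.2228, 0.0154], 0.56)]
5.6667 [0.58555727 0.1984597  0.36114996]
```

View pics/w2b.png

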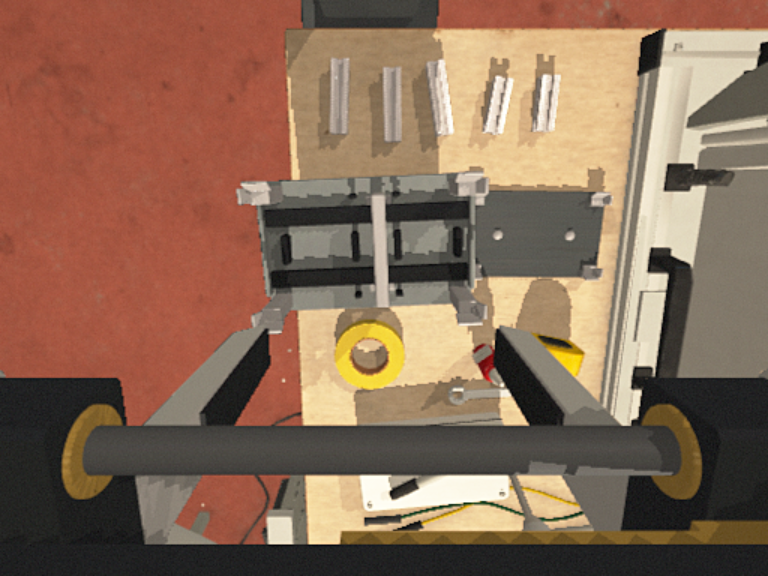

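View pics/w3b.png

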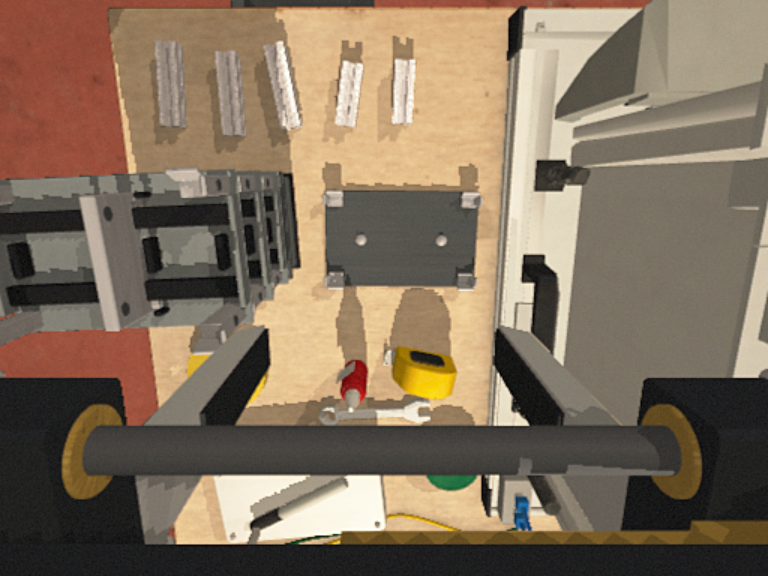

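```bash
python3 - <<'E'
import cv2
a=cv2.imread("pics/w2.png"); b=cv2.imread("pics/w3.png")
cv2.imwrite("pics/c2.png",cv2.resize(a[112:226,152:332],None,fx=4.4,fy=4.4,interpolation=cv2.INTER_CUBIC))
cv2.imwrite("pics/c3.png",cv2.resize(b[115:205,205:330],None,fx=6,fy=6,interpolation=cv2.INTER_CUBIC))
E
```

```text
(no output)
```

View pics/c2.png

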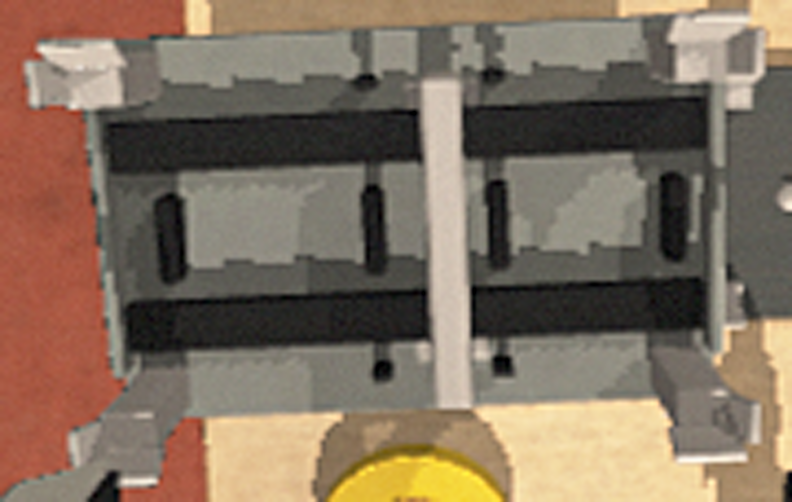

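View pics/c3.png

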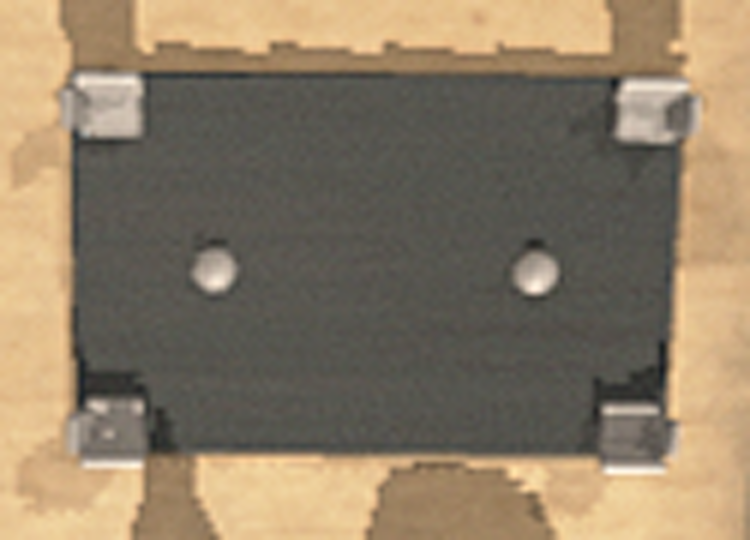

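```bash
cat > m.py <<'E'
from h import *
import pickle
E
python3 - <<'E'
from h import *
import copy
# reconstruct wrist calibration for given TCP poses: camera rigid in tool frame
c=vision.get_calibration("wrist"); p=telemetry.current_ee_pos(); w,x,y,z=telemetry.current_tool_rot()
Rt=R.from_quat([x,y,z,w]); off=Rt.inv().apply(np.array(c["position"])-p); print("cam off",off)
# w3 is current pose (arm not moved since)
f=lambda pts,s,o:[(np.array(q)+.5)/s+np.array(o)-.5 for q in pts]
pl=f([(75,72),(685,78),(668,455),(80,452)],6,(205,115))
for zz in (0.0,0.006,0.012):
    P=unproj(c,pl,zz)[:,:2]; print(zz,np.round(P,4).tolist(),"mean",P.mean(0).round(4),"sides",[round(float(np.linalg.norm(P[i]-P[(i+1)%4])),4) for i in range(4)])
b=unproj(c,f([(214,271),(535,272)],6,(205,115)),0.012); print("bolts",b.round(4),b.mean(0).round(4), np.degrees(np.arctan2(*(b[1]-b[0])[:2][::-1])))
c2=copy.deepcopy(c); c2["position"]=np.array(c["position"])+np.array([0.585,0.03,0.42])-p
bar=f([(422,80),(462,80),(472,405),(435,408)],4.4,(152,112))
P=unproj(c2,bar,0.247)[:,:2]; print("bar",P.round(4).tolist(),P.mean(0).round(4),[round(float(np.linalg.norm(P[i]-P[(i+1)%4])),4) for i in range(4)])
E
```

```text
cam off [-0.00063195 -0.06940418 -0.15361728]
0.0 [[0.5306, 0.1364], [0.5325, 0.3052], [0.6399, 0.3055], [0.6387, 0.1345]] mean [0.5854 0.2204] sides [0.1688, 0.1073, 0.171, 0.1081]
0.006 [[0.5304, 0.1371], [0.5324, 0.3039], [0.6384, 0.3043], [0.6372, 0.1352]] mean [0.5846 0.2201] sides [0.1668, 0.1061, 0.1691, 0.1068]
0.012 [[0.5303, 0.1378], [0.5322, 0.3027], [0.637, 0.303], [0.6358, 0.1359]] mean [0.5838 0.2199] sides [0.1649, 0.1048, 0.1671, 0.1056]
bolts [[0.5843 0.1747 0.012 ]
 [0.5847 0.2637 0.012 ]] [0.5845 0.2192 0.012 ] 89.71719865208013
bar [[0.528, 0.0225], [0.528, 0.0321], [0.6091, 0.0346], [0.6099, 0.0252]] [0.5688 0.0286] [0.0096, 0.0811, 0.0094, 0.0819]
```

```bash
python3 - <<'E'
from h import *
th=np.radians(91.8); q=q_of(th)
gripper_to(0.040)
r.move_to([0.5688,0.0286,0.33],q)
r.move_l([0.5688,0.0286,0.244],vel=0.1,guard=8)
print(telemetry.current_ee_pos(),telemetry.current_wrist_force())
gripper_to(0.0,40); print("open",telemetry.current_opening())
p=telemetry.current_ee_pos()
r.move_l([p[0],p[1],0.262],vel=0.05)
print(telemetry.current_wrist_force(),telemetry.current_torque())
r.move_l([p[0],p[1],0.33],vel=0.15); print(telemetry.current_opening(),telemetry.current_t())
c,im=snap("wrist","w4"); snap("scene","s4")
E
```

```text
[0.56934732 0.02870584 0.24467634] [-0.03154508 -0.21045523 -1.09746747]
open 0.009790464368073952
[ 0.05711023  0.26290964 -3.53379317] [ 0.0542449  -0.02937926  0.0098897 ]
0.009766781060054425 10.0417
```

View pics/w4.png

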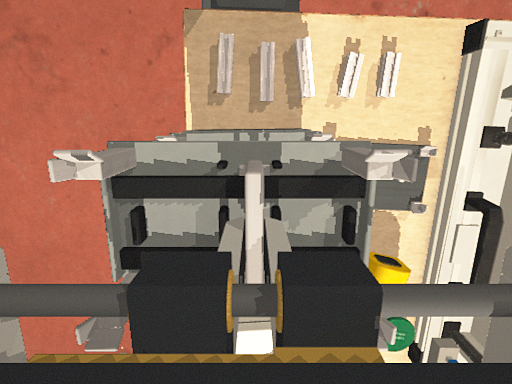

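View pics/s4.png

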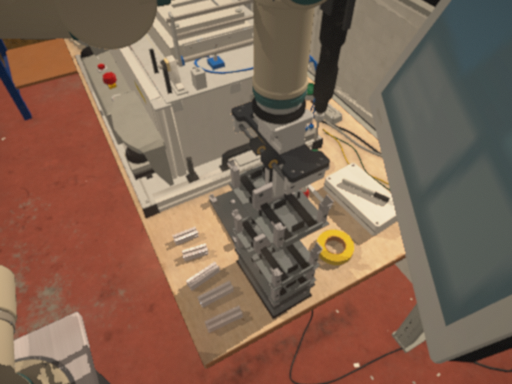

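```bash
python3 - <<'E'
from h import *
c=vision.get_calibration("wrist"); p=telemetry.current_ee_pos()
P=unproj(c,[(247,161),(262,161)],p[2]+0.003); print(p,P.round(4), "half-length to near end", p[0]-P[:,0])
q=q_of(np.radians(89.5))
tx,ty=0.585,0.230
r.move_l([p[0],p[1],0.33],vel=0.2)
r.move_l([tx,ty,0.30],rot=q,vel=0.2)
r.move_l([tx,ty,0.095],vel=0.15)
c,im=snap("wrist","w5")
print(telemetry.current_ee_pos(),telemetry.current_wrist_force(),telemetry.current_t())
E
```

```text
[0.56808595 0.0289761  0.32834273] [[0.5197 0.0233 0.3313]
 [0.5194 0.0308 0.3313]] half-length to near end [0.04841031 0.04864415]
[0.58569346 0.2302025  0.09604846] [ 0.12338607  0.07019265 -2.73535162] 13.125
```

View pics/w5.png

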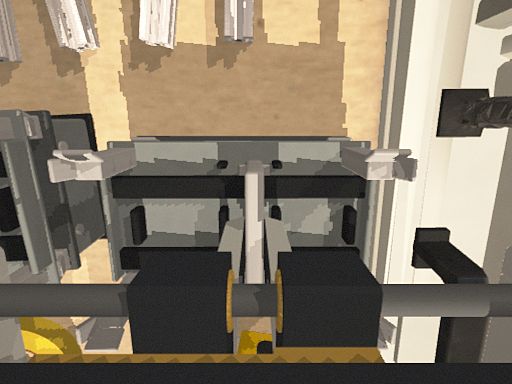

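```bash
python3 - <<'E'
import cv2
a=cv2.imread("pics/w4.png")
cv2.imwrite("pics/c4.png",cv2.resize(a[130:260,180:330],None,fx=5,fy=4.6,interpolation=cv2.INTER_CUBIC))
E
```

```text
(no output)
```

View pics/c4.png

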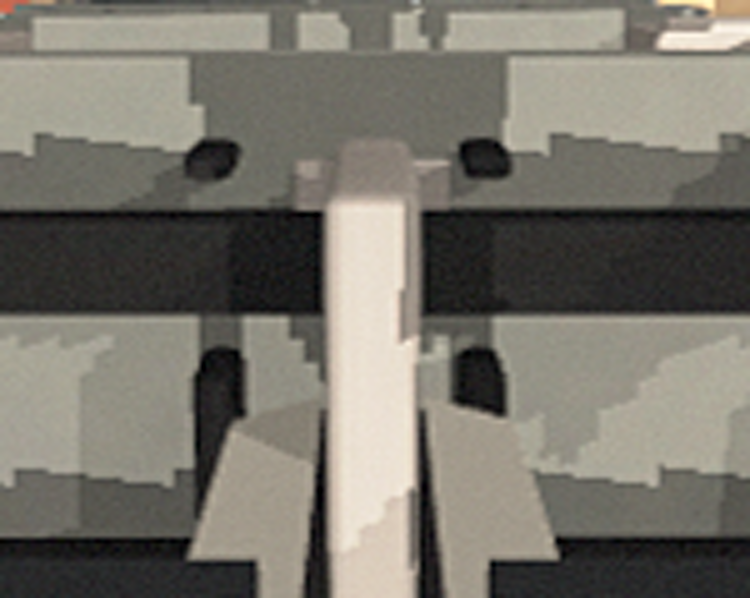

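```bash
python3 - <<'E'
from h import *
c=vision.get_calibration("wrist"); p=telemetry.current_ee_pos()
for row in (171,173,175):
    P=unproj(c,[(245.4,row),(263,row)],p[2]+0.003); print((p-P)[:, :2].round(4).tolist(), c["position"]-p)
E
```

```text
[[0.0436, 0.0046], [0.0435, -0.0042]] [-6.97124214e-02 -1.27884994e-04  1.53495838e-01]
[[0.0426, 0.0046], [0.0425, -0.0042]] [-6.97124214e-02 -1.27884994e-04  1.53495838e-01]
[[0.0415, 0.0046], [0.0415, -0.0042]] [-6.97124214e-02 -1.27884994e-04  1.53495838e-01]
```

```bash
python3 - <<'E'
from h import *
p0=telemetry.current_ee_pos()
hit=r.move_l([0.5855,0.2300,0.063],vel=0.03,guard=10)
p=telemetry.current_ee_pos(); print(hit,p,telemetry.current_wrist_force(),telemetry.current_torque())
snap("wrist","w6")
E
```

```text
True [0.58507691 0.22993754 0.06826913] [-0.68437026  0.07043592  3.39804013] [-0.00428491 -0.05353353  0.03068723]
```

View pics/w6.png

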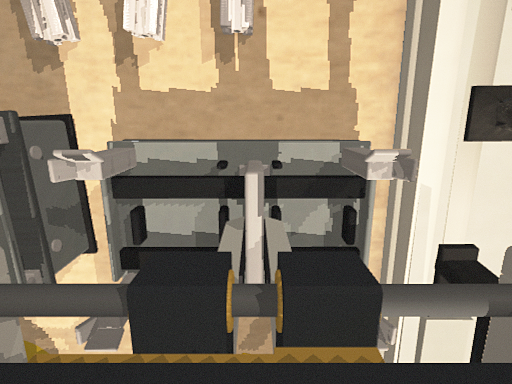

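```bash
python3 - <<'E'
from h import *
gripper_to(0.040)
p=telemetry.current_ee_pos()
r.move_l([p[0],p[1],0.17],vel=0.15)
r.move_to([0.50,0.19,0.30],q_of(np.pi/2))
c,im=snap("wrist","w7"); np.save("c7.npy",c,allow_pickle=True)
for n in ("long1_mid","short1_mid"):
    for d in models.regions_of(n,"wrist"):
        m=d["pixels"].astype(np.uint8); print(n,round(float(d["score"]),2),m.sum(),cv2.minAreaRect(np.argwhere(m)[:,::-1].astype(np.float32)))
print(c["position"],telemetry.current_t())
E
```

```text
long1_mid 0.72 1096 ((150.82179260253906, 119.71781921386719), (60.10024642944336, 18.806201934814453), 84.2894058227539)
short1_mid 0.77 604 ((277.0317077636719, 118.44465637207031), (14.26244831085205, 43.50046920776367), 3.2704882621765137)
short1_mid 0.56 10835 ((89.36038970947266, 240.20506286621094), (83.02719116210938, 177.6964874267578), 87.57366943359375)
[0.43076004 0.18943996 0.4523538 ] 16.3417
```

View pics/w7.png

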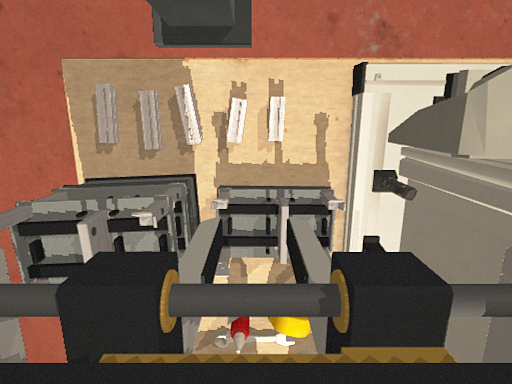

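```bash
cat >> h.py <<'E'
from scipy.optimize import minimize
def box(x,y,yaw,L,z0=0.0,w=0.02,h=0.02):
    c,s=np.cos(yaw),np.sin(yaw)
    return np.array([[x+c*a-s*b,y+s*a+c*b,z0+k] for a in(-L/2,L/2) for b in(-w/2,w/2) for k in(0,h)])
S=4
def hullmask(c,x,y,yaw,L,shape):
    uv=proj(c,box(x,y,yaw,L)); hu=cv2.convexHull(uv.astype(np.float32)).reshape(-1,2)
    m=np.zeros((shape[0],shape[1]),np.uint8); cv2.fillPoly(m,[np.round(hu*16).astype(np.int32)],1,shift=4); return m
def find_pieces(c,im,dbg=None,region=((0.35,0.51),(-0.07,0.33))):
    hsv=cv2.cvtColor(im,cv2.COLOR_RGB2HSV)
    # bench pixels within region
    hh,ww=im.shape[:2]; P=unproj(c,np.stack(np.meshgrid(np.arange(ww),np.arange(hh)),-1).reshape(-1,2),0.01).reshape(hh,ww,3)
    ok=(P[...,0]>region[0][0])&(P[...,0]<region[0][1])&(P[...,1]>region[1][0])&(P[...,1]<region[1][1])
    m=((hsv[...,1]<60)&ok).astype(np.uint8)
    m=cv2.morphologyEx(m,cv2.MORPH_OPEN,np.ones((3,3))); m=cv2.morphologyEx(m,cv2.MORPH_CLOSE,np.ones((3,3)))
    n,lab,st,cen=cv2.connectedComponentsWithStats(m); out=[]
    sc=c["fx"]/(c["position"][2]-.01)
    for i in range(1,n):
        if not 0.6*0.06*0.02*sc**2<st[i,4]<2.2*0.08*0.02*sc**2: continue
        mm=(lab==i).astype(np.uint8); ys,xs=np.nonzero(mm); G=unproj(c,np.c_[xs,ys],0.012)[:,:2]
        g=G.mean(0); _,_,V=np.linalg.svd(G-g,full_matrices=False); yaw=np.arctan2(V[0,1],V[0,0])
        yaw=(yaw+np.pi/2)%np.pi-np.pi/2
        best=None
        for L in (0.06,0.08):
            f=lambda v:1-(lambda h:(h&mm).sum()/((h|mm).sum()))(hullmask(c,v[0],v[1],v[2],L,mm.shape))
            s=minimize(f,[g[0],g[1],yaw],method="Nelder-Mead",options=dict(initial_simplex=np.array([[g[0],g[1],yaw]]+[[g[0]+.006,g[1],yaw],[g[0],g[1]+.006,yaw],[g[0],g[1],yaw+.1]]),xatol=1e-4,fatol=1e-4))
            if best is None or s.fun<best[0]: best=(s.fun,L,s.x)
        out.append(dict(L=best[1],x=best[2][0],y=best[2][1],yaw=best[2][2],iou=1-best[0]))
    out.sort(key=lambda d:d["y"])
    if dbg:
        v=cv2.resize(im[:,:,::-1],None,fx=1.5,fy=1.5).copy()
        for d in out:
            hu=cv2.convexHull(proj(c,box(d["x"],d["y"],d["yaw"],d["L"])).astype(np.float32)).reshape(-1,2)
            cv2.polylines(v,[np.round(hu*1.5).astype(np.int32)],True,(0,0,255) if d["L"]>.07 else (255,0,0),1)
        cv2.imwrite(f"pics/{dbg}.png",v)
    return out
E
python3 - <<'E'
from h import *
r.move_to([0.475,0.12,0.21],q_of(np.pi/2))
c,im=snap("wrist","w8")
for d in find_pieces(c,im,"f8"): print({k:round(float(v),4) for k,v in d.items()})
for n in ("long1_mid","short1_mid"): show(models.mark_of,n,"wrist")
print(telemetry.current_t())
E
```

```text
{'L': 0.08, 'x': 0.4244, 'y': -0.0189, 'yaw': -0.0438, 'iou': 0.9167}
{'L': 0.08, 'x': 0.4328, 'y': 0.0421, 'yaw': 0.0219, 'iou': 0.9261}
{'L': 0.08, 'x': 0.4262, 'y': 0.0967, 'yaw': 0.1563, 'iou': 0.9196}
{'L': 0.06, 'x': 0.4339, 'y': 0.1646, 'yaw': -0.1342, 'iou': 0.9316}
{'L': 0.06, 'x': 0.4311, 'y': 0.2204, 'yaw': -0.0152, 'iou': 0.9191}
long1_mid wrist [([0.4318, 0.0451, 0.0119], 0.63)]
short1_mid wrist [([0.4304, 0.2208, 0.0034], 0.69)]
17.0333
```

View pics/f8.png

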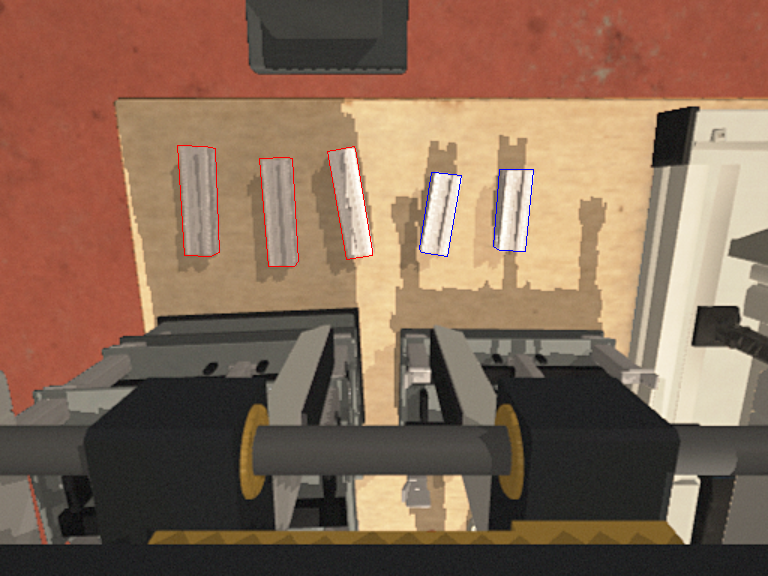

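```bash
python3 - <<'E'
from h import *
r.move_to([0.585,0.03,0.36],q_of(np.pi/2))
c,im=snap("wrist","w9"); np.save("c9.npy",c,allow_pickle=True)
cv2.imwrite("pics/c9.png",cv2.resize(im[112:226,152:332,::-1],None,fx=4.4,fy=4.4,interpolation=cv2.INTER_CUBIC))
show(models.mark_of,"tray_a","wrist")
for x,y in((.544,.067),(.594,.067),(.544,-.02),(.594,-.02)): print(inverse_kinematics([x,y,.177],q_of(np.radians(1.8))))
snap("scene","s9")
E
```

```text
tray_a wrist [([0.5708, 0.0175, 0.1219], 0.7), ([0.5844, 0.2217, 0.0134], 0.68)]
[-4.41297828e-03  2.71430195e-01  1.64930829e+00 -4.44089210e-16
  1.22085417e+00 -3.58289048e-02]
[-4.04133614e-03  3.43114895e-01  1.54155196e+00 -4.44089210e-16
  1.25692580e+00 -3.54572627e-02]
[-1.64583448e-01  2.66016757e-01  1.65713760e+00 -4.44089210e-16
  1.21843830e+00 -1.95999375e-01]
[-1.50693164e-01  3.38161036e-01  1.54923671e+00 -4.44089210e-16
  1.25419491e+00 -1.82109090e-01]
```

View pics/c9.png

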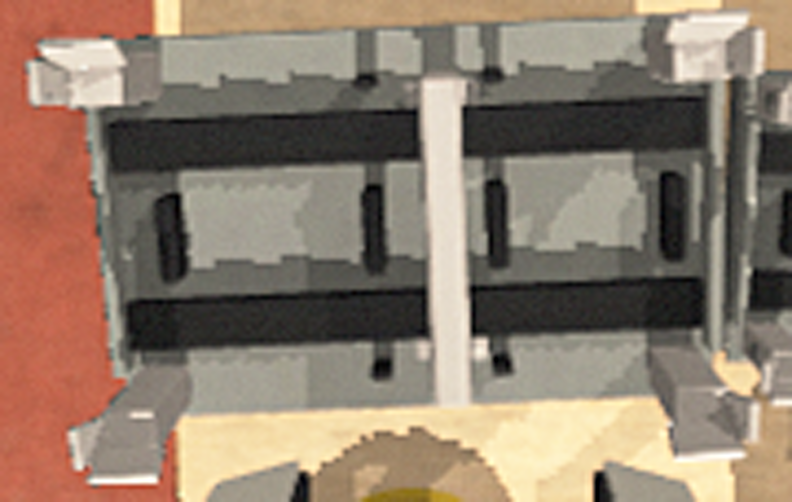

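View pics/s9.png

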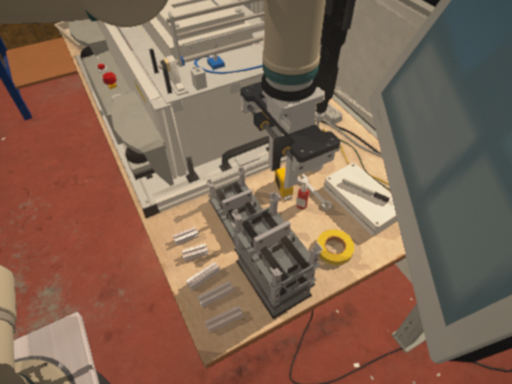

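```bash
python3 - <<'E'
from h import *
c=np.load("c9.npy",allow_pickle=True).item()
f=lambda pts,s,o:[(np.array(q)+.5)/s+np.array(o)-.5 for q in pts]
P=unproj(c,f([(422,80),(465,80),(470,402),(435,405)],4.4,(152,112)),.185)[:,:2]; print("bar",P.round(4).tolist(),P.mean(0))
G=unproj(c,f([(172,238),(373,228),(498,224),(672,216)],4.4,(152,112)),.155)[:,:2]; print(G.round(4).tolist(),(G[0]+G[1])/2,(G[2]+G[3])/2)
T=np.array([.5690,.0186]);yaw=np.radians(91.8)
d=np.array([np.cos(yaw),np.sin(yaw)]); print("expected rows",T-.038*d,T+.048*d, np.degrees(np.arctan2(*(G[3]-G[0])[::-1])))
E
```

```text
bar [[0.5268, 0.0234], [0.5268, 0.0337], [0.6073, 0.0352], [0.6081, 0.0263]] [0.56725547 0.02965588]
[[0.5697, -0.045], [0.567, 0.0093], [0.5659, 0.0431], [0.5637, 0.0899]] [ 0.56837787 -0.01784291] [0.56481899 0.06650713]
expected rows [ 0.57019361 -0.01938125] [0.56749228 0.06657631] 92.5539669405969
```

```bash
cat >> h.py <<'E'
def view_pieces(tag):
    r.move_to([0.475,0.12,0.24],q_of(np.pi/2))
    c,im=snap("wrist","w"+tag); return find_pieces(c,im,"f"+tag)
def pick(d):
    q=q_of(d["yaw"]+np.pi/2)
    gripper_to(0.036)
    r.move_to([d["x"],d["y"],0.12],q)
    h=r.move_l([d["x"],d["y"],0.028],vel=0.1,guard=8)
    if h: print("HIT on descent",telemetry.current_ee_pos())
    zt=telemetry.current_ee_pos()[2]
    gripper_to(0.0,20); o=telemetry.current_opening()
    p=telemetry.current_ee_pos(); r.move_l([p[0],p[1],0.10],vel=0.15)
    print("pick",d["L"],"open",round(o,4),round(telemetry.current_opening(),4),"z",round(zt,4)); return zt
def pocket(T,yaw,row,side):
    a=-0.038 if row=="long" else 0.048; b=0.025*side
    return np.array([T[0]+np.cos(yaw)*a-np.sin(yaw)*b,T[1]+np.sin(yaw)*a+np.cos(yaw)*b])
def place(T,yaw,zu,row,side,zt):
    P=pocket(T,yaw,row,side); q=q_of(yaw-np.pi/2); z=zu+0.023+zt
    p=telemetry.current_ee_pos(); r.move_l([p[0],p[1],zu+0.15],vel=0.25)
    r.move_to([P[0],P[1],zu+0.14],q)
    r.move_l([P[0],P[1],z+0.012],vel=0.15)
    h=r.move_l([P[0],P[1],z-0.001],vel=0.03,guard=6)
    e=telemetry.current_ee_pos(); print("place",h,e.round(4),"want",P.round(4),round(z,4),telemetry.current_wrist_force().round(1))
    gripper_to(0.036); r.move_l([P[0],P[1],zu+0.14],vel=0.15)
E
python3 - <<'E'
from h import *
T=[.5675,.019]; yaw=np.radians(92.2)
ds=view_pieces("10")
for d in ds: print({k:round(float(v),4) for k,v in d.items()})
d=ds[0]; assert d["L"]==.08
zt=pick(d); place(T,yaw,.126,"long",-1,zt)
r.move_to([0.585,0.03,0.36],q_of(np.pi/2))
c,im=snap("wrist","w11"); np.save("c11.npy",c,allow_pickle=True)
cv2.imwrite("pics/c11.png",cv2.resize(im[112:226,152:332,::-1],None,fx=4.4,fy=4.4,interpolation=cv2.INTER_CUBIC))
print(telemetry.current_t())
E
```

```text
{'L': 0.08, 'x': 0.4236, 'y': -0.0179, 'yaw': -0.0503, 'iou': 0.9137}
{'L': 0.08, 'x': 0.4321, 'y': 0.0423, 'yaw': 0.0026, 'iou': 0.9234}
{'L': 0.08, 'x': 0.4253, 'y': 0.0968, 'yaw': 0.1721, 'iou': 0.9135}
{'L': 0.06, 'x': 0.4335, 'y': 0.165, 'yaw': -0.1518, 'iou': 0.9189}
{'L': 0.06, 'x': 0.432, 'y': 0.2203, 'yaw': -0.0086, 'iou': 0.9326}
pick 0.08 open 0.0199 0.0196 z 0.0284
place True [ 0.5941 -0.018   0.1774] want [ 0.5939 -0.018 ] 0.1774 [-0.5  0.4  3.8]
27.95
```

View pics/c11.png

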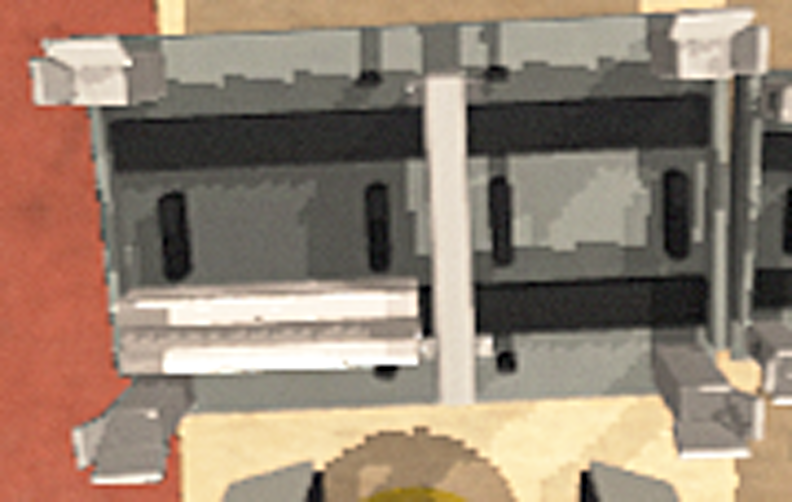

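```bash
python3 - <<'E'
from h import *
T=[.5675,.019]; yaw=np.radians(92.2)
for tag,L,row in (("12",.08,"long"),("13",.06,"short")):
    ds=view_pieces(tag)
    for d in ds: print({k:round(float(v),4) for k,v in d.items()})
    d=[d for d in ds if d["L"]==L][0]
    zt=pick(d); place(T,yaw,.126,row,+1,zt)
r.move_to([0.585,0.03,0.36],q_of(np.pi/2))
c,im=snap("wrist","w14"); np.save("c14.npy",c,allow_pickle=True)
cv2.imwrite("pics/c14.png",cv2.resize(im[112:226,152:332,::-1],None,fx=4.4,fy=4.4,interpolation=cv2.INTER_CUBIC))
print(telemetry.current_t())
E
```

```text
{'L': 0.08, 'x': 0.4325, 'y': 0.0426, 'yaw': 0.0211, 'iou': 0.9326}
{'L': 0.08, 'x': 0.4265, 'y': 0.097, 'yaw': 0.1622, 'iou': 0.9248}
{'L': 0.06, 'x': 0.4351, 'y': 0.165, 'yaw': -0.1422, 'iou': 0.9078}
{'L': 0.06, 'x': 0.4316, 'y': 0.2205, 'yaw': -0.0219, 'iou': 0.9281}
pick 0.08 open 0.0197 0.02 z 0.0285
place True [ 0.544  -0.0199  0.1774] want [ 0.544  -0.0199] 0.1775 [-0.7  1.3  3.9]
{'L': 0.08, 'x': 0.4271, 'y': 0.0971, 'yaw': 0.1866, 'iou': 0.9319}
{'L': 0.06, 'x': 0.434, 'y': 0.1646, 'yaw': -0.1454, 'iou': 0.9209}
{'L': 0.06, 'x': 0.4323, 'y': 0.2208, 'yaw': -0.0277, 'iou': 0.9311}
pick 0.06 open 0.0194 0.0198 z 0.0285
place True [0.5407 0.066  0.1774] want [0.5407 0.066 ] 0.1775 [ 0.1 -0.4  4.8]
46.0917
```

View pics/c14.png

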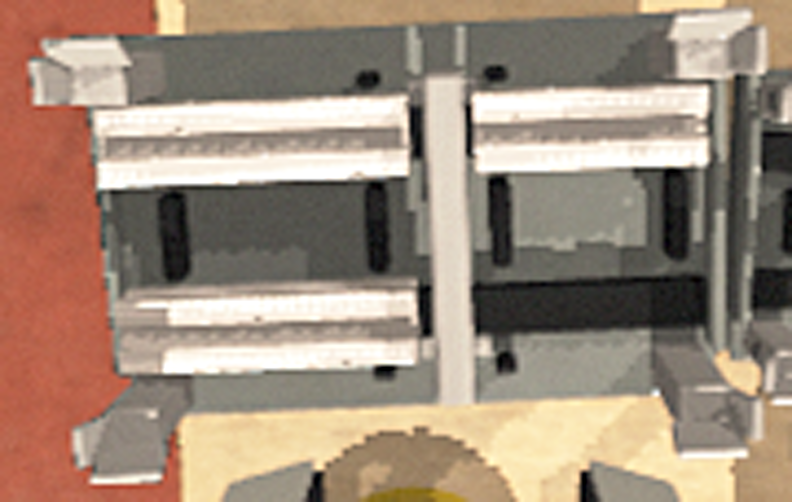

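View pics/f13.png

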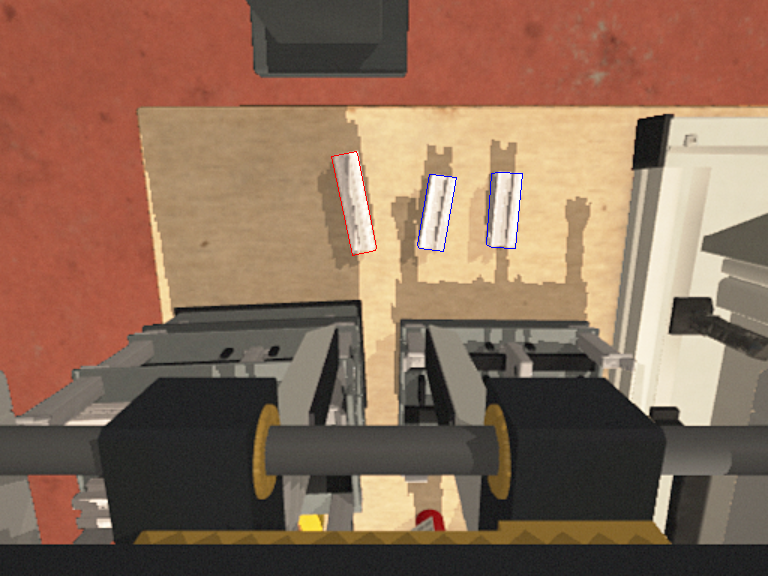

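```bash
python3 - <<'E'
from h import *
q=q_of(np.radians(92.2)); x,y=.5671,.0290
gripper_to(0.030)
r.move_to([x,y,0.25],q)
h=r.move_l([x,y,0.1827],vel=0.1,guard=8)
z0=telemetry.current_ee_pos()[2]; print(h,z0)
gripper_to(0.0,60); print("open",telemetry.current_opening())
p=telemetry.current_ee_pos()
r.move_l([p[0],p[1],0.20],vel=0.05); print(telemetry.current_wrist_force().round(2),telemetry.current_torque().round(3))
r.move_l([p[0],p[1],0.26],vel=0.12)
r.move_l([.585,.230,0.24],rot=q_of(np.radians(89.5)),vel=0.12)
r.move_l([.585,.230,0.160],vel=0.12)
snap("wrist","w15"); print(z0,telemetry.current_t(),telemetry.current_ee_pos())
snap("scene","s15")
E
```

```text
False 0.183571711476507
open 0.009626891652481684
[-0.52 -0.62 -5.57] [ 0.143 -0.029  0.027]
0.183571711476507 52.0833 [0.58589876 0.23018216 0.16116814]
```

View pics/w15.png

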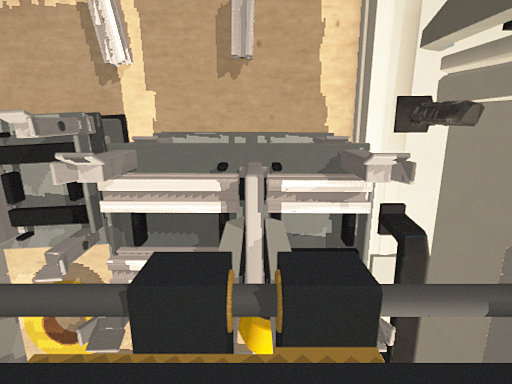

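View pics/s15.png

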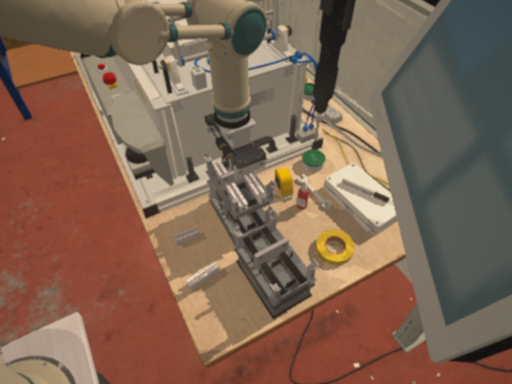

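```bash
python3 - <<'E'
from h import *
h=r.move_l([0.585,0.230,0.128],vel=0.03,guard=12)
p=telemetry.current_ee_pos(); print(h,p,telemetry.current_wrist_force(),telemetry.current_torque())
if p[2]<0.1335:
    gripper_to(0.030); r.move_l([p[0],p[1],0.24],vel=0.15)
    r.move_to([0.60,0.22,0.36],q_of(np.pi/2))
snap("wrist","w16"); snap("scene","s16"); print(telemetry.current_t())
E
```

```text
True [0.58465889 0.22993805 0.13124328] [-0.26686172 -0.06562324  5.29978845] [ 0.04543096 -0.02101679 -0.0046346 ]
55.1083
```

View pics/w16.png

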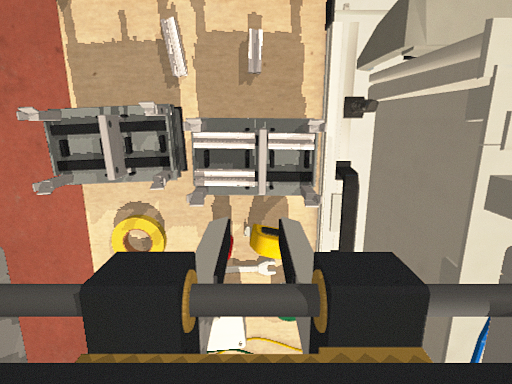

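View pics/s16.png

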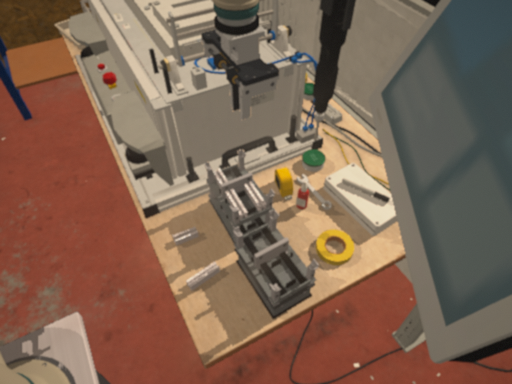

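Tray 2 is seated: contact came at z = 0.1312, and I expected 0.1316. Next come the remaining long and short pieces, into tray 3 on the stand (underside at 64 mm). Its pose needs a check first.

```bash
python3 - <<'E'
from h import *
r.move_to([0.585,0.03,0.30],q_of(np.pi/2))
c,im=snap("wrist","w17"); np.save("c17.npy",c,allow_pickle=True)
cv2.imwrite("pics/c17.png",cv2.resize(im[112:226,152:332,::-1],None,fx=4.4,fy=4.4,interpolation=cv2.INTER_CUBIC))
c9=np.load("c9.npy",allow_pickle=True).item(); print(np.array(c["position"])-c9["position"])
show(models.mark_of,"tray_a","wrist")
E
```

```text
[ 6.48802297e-04  1.92411823e-05 -5.93650026e-02]
tray_a wrist [([0.5663, 0.0217, 0.0605], 0.95), ([0.5871, 0.2215, 0.0695], 0.75), ([0.4284, 0.106, 0.0114], 0.47), ([0.7432, 0.0186, 0.0024], 0.47)]
```

View pics/c17.png

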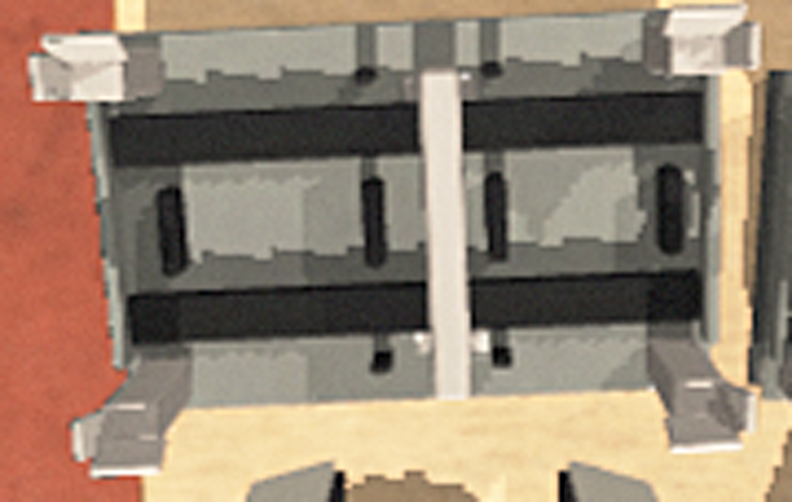

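```bash
python3 - <<'E'
from h import *
T=[.567,.019]; yaw=np.radians(92.2)
for tag,L,row in (("18",.08,"long"),("19",.06,"short")):
    ds=view_pieces(tag)
    for d in ds: print({k:round(float(v),4) for k,v in d.items()})
    d=[d for d in ds if d["L"]==L][0]
    zt=pick(d); place(T,yaw,.064,row,+1,zt)
r.move_to([0.585,0.03,0.30],q_of(np.pi/2))
c,im=snap("wrist","w20")
cv2.imwrite("pics/c20.png",cv2.resize(im[112:226,152:332,::-1],None,fx=4.4,fy=4.4,interpolation=cv2.INTER_CUBIC))
snap("top","t20"); print(telemetry.current_t())
E
```

```text
{'L': 0.08, 'x': 0.4263, 'y': 0.0972, 'yaw': 0.1727, 'iou': 0.92}
{'L': 0.06, 'x': 0.4308, 'y': 0.2208, 'yaw': -0.0508, 'iou': 0.9151}
pick 0.08 open 0.0201 0.0197 z 0.0285
place True [ 0.5435 -0.0199  0.1154] want [ 0.5435 -0.0199] 0.1155 [ 0.1 -1.1  3.8]
{'L': 0.06, 'x': 0.4313, 'y': 0.22, 'yaw': -0.0081, 'iou': 0.8994}
pick 0.06 open 0.0196 0.0202 z 0.0285
place True [0.5402 0.066  0.1154] want [0.5402 0.066 ] 0.1155 [-1.2  1.1  4.9]
73.8
```

View pics/c20.png

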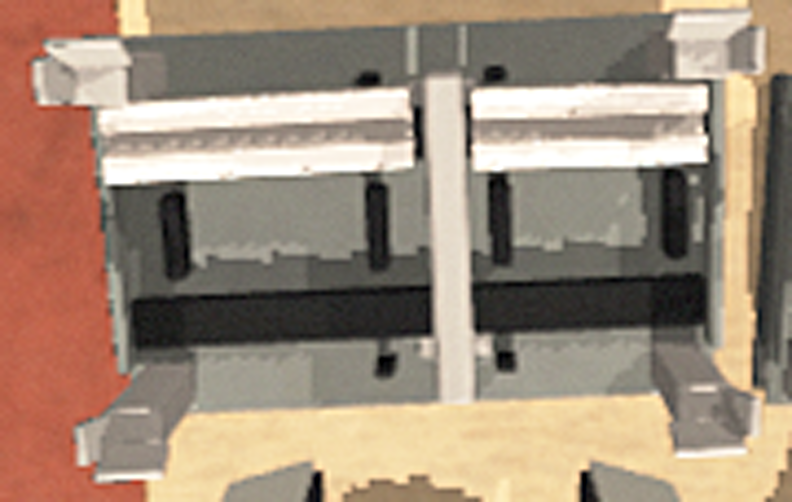

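View pics/w20.png

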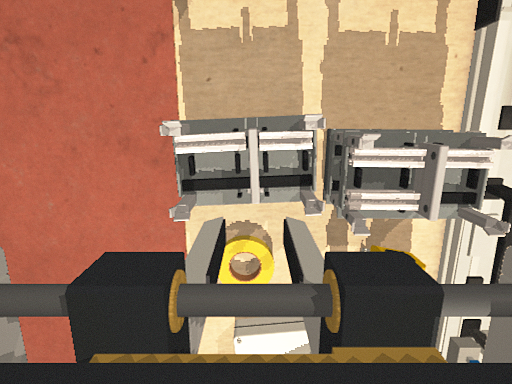

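```bash
python3 - <<'E'
from h import *
q=q_of(np.radians(92.2)); x,y=.5666,.0290
gripper_to(0.030)
r.move_to([x,y,0.20],q)
h=r.move_l([x,y,0.1207],vel=0.1,guard=8)
z0=telemetry.current_ee_pos()[2]; print(h,z0)
gripper_to(0.0,60); print("open",telemetry.current_opening())
p=telemetry.current_ee_pos()
r.move_l([p[0],p[1],0.138],vel=0.05); print(telemetry.current_wrist_force().round(2),telemetry.current_torque().round(3))
r.move_l([p[0],p[1],0.29],vel=0.15)
r.move_l([.585,.230,0.29],rot=q_of(np.radians(89.5)),vel=0.12)
r.move_l([.585,.230,0.220],vel=0.12)
snap("wrist","w21"); print(telemetry.current_t(),telemetry.current_ee_pos())
h=r.move_l([0.585,0.230,0.188],vel=0.03,guard=12)
p=telemetry.current_ee_pos(); print(h,p,"expected z",z0+.072,telemetry.current_wrist_force(),telemetry.current_torque())
if abs(p[2]-z0-.072)<0.002:
    gripper_to(0.030); r.move_l([p[0],p[1],0.30],vel=0.15)
    r.move_to([0.60,0.20,0.40],q_of(np.pi/2))
snap("wrist","w22"); snap("scene","s22"); print(telemetry.current_t())
E
```

```text
False 0.12147015202640421
open 0.00947000348159084
[-0.34 -0.19 -7.2 ] [0.127 0.026 0.007]
80.3083 [0.58583682 0.23016739 0.22117015]
True [0.58472403 0.22994903 0.19309962] expected z 0.19347015202640422 [-0.65489619 -0.45414488  5.37394229] [0.03171824 0.06542862 0.0277358 ]
83.1667
```

View pics/w22.png

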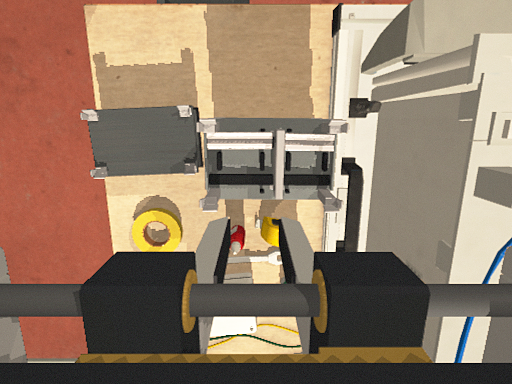

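View pics/s22.png

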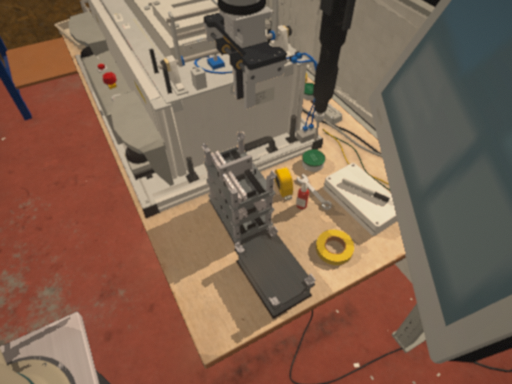

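```bash
python3 - <<'E'
from h import *
im=cv2.imread("pics/s22.png"); cv2.imwrite("pics/z22.png",cv2.resize(im[120:260,190:300],None,fx=4.2,fy=4.2,interpolation=cv2.INTER_CUBIC))
r.move_to([0.47,0.19,0.22],q_of(np.pi/2)); c,im=snap("wrist","w23")
cv2.imwrite("pics/z23.png",cv2.resize(im[:,:,::-1],None,fx=1.5,fy=1.5))
for d in find_pieces(c,im): print(d)
snap("top","t23")
for n in ("tray_a","tape_measure","tape_roll","threadlock"): show(models.mark_of,n,"top"); 
E
```

```text
tray_a top [([0.5835, 0.2191, 0.1363], 0.68)]
tape_measure top [([0.735, 0.2392, -0.0007], 0.66), ([0.5686, 0.0199, 0.0672], 0.48)]
tape_roll top [([0.7435, 0.0154, -0.0017], 0.81)]
threadlock top [([0.7438, 0.1698, 0.0015], 0.55)]
```

View pics/z22.png

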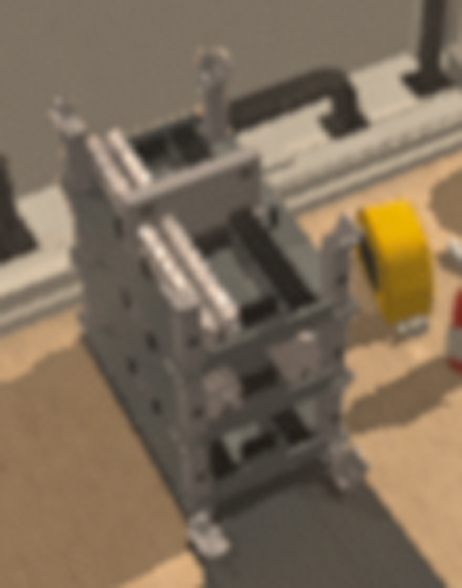

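View pics/z23.png

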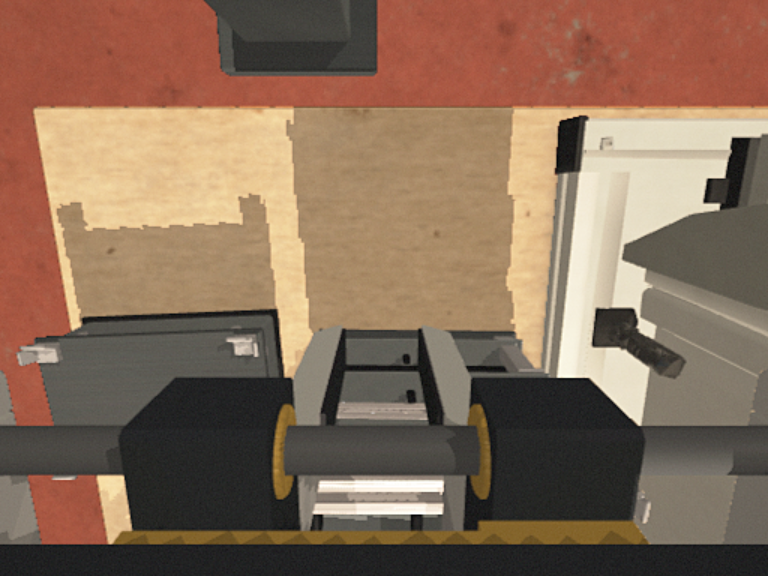

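```bash
python3 - <<'E'
from h import *
p=telemetry.current_ee_pos(); r.move_l([p[0]-.05,p[1],0.34],vel=0.15); r.hold(0.5)
print(telemetry.current_wrist_force(),telemetry.current_t()); r.sign_off()
E
```

```text
[-1.10352091 -0.18357078  0.29171965] 85.875
the job is handed in; nothing more can be done
```

All five pieces are in pockets of the right length and the three trays are restacked on the base; I handed the job in at about 86 s of the 210 s allowed.

- **Trays:** the first tray went onto the base empty. The second was loaded on the stand with two long pieces and one short, then carried over. The third took one long and one short the same way.
- **Seating:** each tray touched down within about 0.5 mm of its calculated seated height, and the stack shows even gaps. After the last placing, the network put the top tray's underside at z = 0.136 m, which is the expected height.
- **Pieces:** each one made contact in its pocket within about 0.1 mm of the calculated height. The wrist pictures taken after loading show them lying flat in the correct rows. None was knocked aside, and the last check found no piece left on the bench.
- **Surroundings:** the stand is empty, and the tape measure, tape roll and bottle still read within about 3 mm of where they started.

None of my own checks failed. The trained networks gave a few false hits and missed some pieces, so I took the positions from my own fits in the wrist pictures. The networks' best readings agreed with those to within about 4 mm.

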